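# Feel which spout tin is fuller, then pour it into the tiffin on the scale

## Robot

A 6-joint arm with a two-finger parallel gripper is mounted at the origin on the work surface. World frame = base frame: x ahead of the robot, y to its left, z up, the work surface at z = 0. Lengths are in m, angles in rad, forces in N, time in s.
With the tool pointing down it reaches from about 0.35 to 0.85 m from the base axis. Payload 8.1 kg.
Tool frame: the origin (TCP) lies on the centre line of the jaws, within the pads' length; the fingertips stand robot.tip_extent ahead of it and the grasp point (between the pads) lies 11 mm behind it (robot.tip_extent is the distance from the TCP to the fingertips, in m); y points along the fingers, z is the direction in which the jaws open and shut, and the axes are right-handed (so a half turn about y gives the same grasp; the last joint's range is limited). The gripper opens to 93 mm and grips with 3 to 60 N. Pads are 15 mm wide; open, the fingers measure 128 mm over their backs; the gripper's body (75 mm by 188 mm) begins 65 mm behind the grasp point.
Start: joints at [-1.255, 0.13, 1.488, -0, 1.523, -0.085], TCP at [0.234, -0.552, 0.227] pointing down, gripper open.
Joint ranges: [-2.96, 2.96], [-0.89, 2.26], [0.02, 2.5], [-1.34, 4.48], [0, 2.73], [-2.66, 2.66]. Speed limits (rad/s): [2.39, 2.39, 2.79, 3.14, 3.14, 3.14].

## Interface

Orientations are given as a rotation vector (axis times angle).
In Python, from plant import monitor, optics, robot gives the robot as it stands.
- The arm moves only by the shell command python3 -m inch 'ROWS' [OPENING] [FORCE]. ROWS is JSON, a list that holds one entry, the list of rows, each a list of 6 numbers: the shift along the tool's x, y, z in mm, then the turn, a rotation vector about the tool's x, y, z in rad. A call has 1 to 8 rows; each row shifts and turns the commanded pose from where the row before left it, along the tool's axes as they then stand; what a row does not reach is not made up. A row lasts 1/8 s, in which the tool goes at most 62.5 mm and 10.7 degrees, less where a joint would pass 70% of its speed; a pose out of reach is approached as far as the arm can. A call is refused whole if a number of a shift passes 62.5 or a number of a turn 0.188, either way. A call with a gripper value outside its range is refused whole. OPENING is the finger opening in mm, from 0 to 93, set as the call begins (- or left out, the last holds). The fingers move at their own pace and stop on an object; FORCE is the grip in N (left out, the last holds). Time passes only in rows, so rows that do not move let the fingers close. It gives the time, the measured TCP pose, the force and the opening at its end, in the units of the state.
- monitor.read_state(): the state, without advancing time (a new reading comes with each control period).
- optics.read_camera(name): name is "side" or "top" or "wrist"; returns a dict with "image" (480x640x3 uint8, blue, green, red), "fx", "fy", "cx", "cy" (pixels), "rvec" (rotation vector, rad) and "tvec" (3), from world to camera coordinates, as OpenCV has them. Camera axes: x right, y down, z forward; pixel columns grow to the right and rows downward; lengths in m; the calibration is good to about 2 mm. A picture is of the moment at which its call begins. There is no depth.
- robot.close_job(): hands the job in, once; it reports no verdict.
The state is a dict: "t": time; "q": joint angles; "dq": joint speeds; "joint_torque": joint torques, N m; "tool_pos": TCP position; "orientation": TCP orientation; "force": force on the tool from outside, world axes, zero at the start; "wrist_torque": the same for the moment, N m; "opening": finger opening in m.
Only numpy, scipy, OpenCV 4.12 (cv2) and the standard library are available. Lean on these libraries where they do the work, as an engineer would, in place of code of your own. Each camera call takes 0.05 s, during which the arm holds its last target.

## Task

Two opaque spout tins that look alike lie on the granite ledge; one holds several loose steel chilling balls, the other hardly any, and as the tins themselves differ in weight, only the shift of weight tells which. Lift the mouth end of the nearer tin by about 20 degrees, hold it so for a second, lay it flat and let go, then do the same with the farther tin, pouring nothing yet. Then take the fuller tin again with a grip that lets you tip it steeply, pour all its balls and nothing from the other tin into the tiffin bowl on the scale, and lay it flat on the ledge, both tins let go and the other things left where they stand.

Things in the scene. Friction and masses are not known exactly. Their poses are not given: they have to be found in the camera images.
- tin_near_mid (a point): Centre, half-way up, of the tin nearer the robot: opaque plain metal, lying flat, 150 mm long (x), 62 wide (y), 42 high (z). Own x axis points to the mouth, the open +x end (starts facing roughly the robot's left, +y), z up. The empty tin weighs 130 to 310 g (the two differ) and balances at this centre, so any off-balance when tilted is its contents.
- tin_far_mid (a point): Centre, half-way up, of the other tin, farther from the robot; same size, shape, axes and look. One of the two tins, either one, holds four loose steel chilling balls, the other just one: hard, 27 mm across, 60 g each, rolling freely to the low end inside.
- tin_near_mouth (a point): Centre of the nearer tin's mouth, 75 mm from the tin's centre along x. Walls are 2.5 mm thick; a 5 mm lip along the mouth's lower edge keeps the balls in while the tin is level or mouth-up. Mouth-down they may start to climb it at 15 degrees, and all leave at 65 degrees or steeper.
- tin_far_mouth (a point): The same point on the farther tin.
- bowl_rim (a point): Centre of the mouth of the open steel tiffin bowl, 112 mm above the ledge: inside radius 65 mm, about 58 mm deep, wall 3 mm, z up. It is fixed on the platform of a white kitchen scale (150 x 170 x 30 mm, screwed down) to the robot's left.
- weigh (a joint): The scale's sprung platform with the bowl: metres it has sunk, 0 with the bowl empty, 2.7 mm per ball (four balls 10.8 mm, limit 20 mm).
- tiffin_stack: Bystander: the tiffin's two other tiers with lid and handle, steel, 136 mm across, 170 mm high; origin under its centre.
- masala_dabba: Bystander: closed round steel spice box with clasp, 174 mm across, 67 mm high; origin under its centre.
- jar: Bystander: white ceramic jar, 70 mm across, 120 mm high; origin under its centre.
Things that resemble listed ones, but are neither listed nor needed, are in the scene too. Leave any blue or green look-alike of the part that bears tin_far_mid alone.

How it is judged:
By the outcome, as a careful person would: the job done as asked, in the order asked, and still so for the second after the job is handed in, with the robot touching nothing.
It also fails if it takes over 72 s, if anything falls off the work surface, if the arm or the gripper's body presses on something with over 40 N, if the wrist force passes 120 N, or if a joint passes its speed limit or range.

## Working session

There is one attempt and no reset: what is moved stays moved. The work goes in short steps, Python scripts to look and compute and a shell command to move; the robot and the scene stay as the last step left them, time stands still between calls to the robot, and variables do not carry over. Pictures are saved under pics/ and viewed, and the job is handed in when it is done.

```bash
ls; mkdir -p pics; python3 - <<'E'
from plant import monitor, optics, robot
import cv2
print(robot.tip_extent); print(monitor.read_state())
for n in("top","side","wrist"):
    c=optics.read_camera(n); cv2.imwrite(f"pics/{n}0.png",c["image"]); print(n,[c[k] for k in("fx","fy","cx","cy","rvec","tvec")])
E
```

```text
pics
0.008
{'t': 0.0, 'q': array([-1.25535917e+00,  1.31152710e-01,  1.48930210e+00, -8.74596186e-06,
        1.52294982e+00, -8.54112364e-02]), 'dq': array([-0.00079313, -0.00054641,  0.00127021, -0.0002138 , -0.00033264,
       -0.00085051]), 'joint_torque': array([ 3.29138211e-04, -5.59835565e+01, -4.91757739e+01,  7.68193323e-02,
        3.52111564e-02, -1.31708880e-04]), 'tool_pos': array([ 0.23396013, -0.55190926,  0.22557993]), 'orientation': array([-0.40677621,  2.00307332, -1.99939956]), 'force': array([ 0.29707523, -0.4525509 ,  0.02402924]), 'wrist_torque': array([0.00070655, 0.04607048, 0.0122621 ]), 'opening': 0.09301622626102289}
top [453.6320884809323, 453.6320884809323, 318.08239504403036, 237.6761684116677, array([ 2.14090622, -2.16422927,  0.17716433]), array([-0.04506258,  0.5804591 ,  0.93695976])]
side [498.04156401670184, 498.04156401670184, 313.1433672390802, 242.26164706108005, array([ 0.65519771, -2.55177985,  1.24967445]), array([0.49299108, 0.29276366, 0.98127438])]
wrist [333.28502679132527, 333.28502679132527, 315.92915679981587, 238.62295629496685, array([-2.41765407,  1.60141471,  0.22614249]), array([-0.59894982, -0.03218274,  0.39003424])]
```

View pics/top0.png

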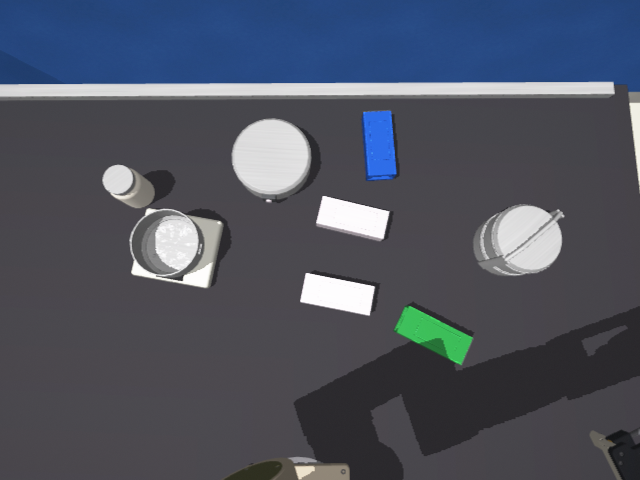

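View pics/side0.png

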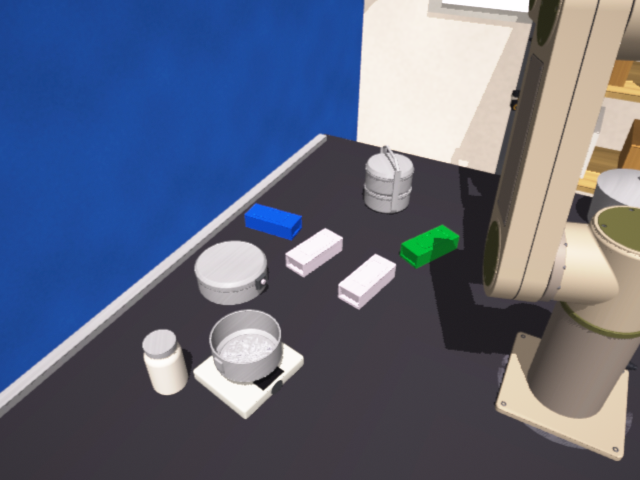

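View pics/wrist0.png

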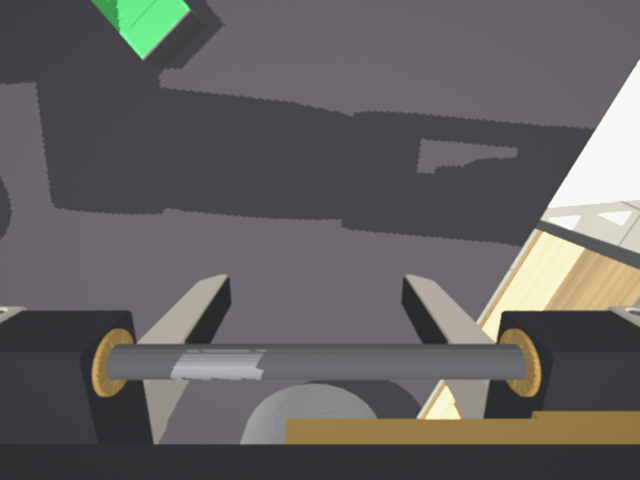

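```bash
cat > h.py <<'E'
import numpy as np, cv2
from scipy.optimize import minimize
from scipy.spatial.transform import Rotation as R
from plant import monitor, optics, robot
def P(c,pts): return cv2.projectPoints(np.array(pts,float).reshape(-1,3),c["rvec"],c["tvec"],np.array([[c["fx"],0,c["cx"]],[0,c["fy"],c["cy"]],[0,0,1.]]),None)[0].reshape(-1,2)
def campos(c): return -cv2.Rodrigues(c["rvec"])[0].T@c["tvec"]
def ray(c,u,v,z):
    Rm=cv2.Rodrigues(c["rvec"])[0]; d=Rm.T@np.array([(u-c["cx"])/c["fx"],(v-c["cy"])/c["fy"],1]); o=campos(c)
    return o+d*(z-o[2])/d[2]
def white(c):
    i=c["image"].astype(int); 
    return ((i.min(2)>120)).astype(np.uint8)
def comp(m,u,v):
    n,l=cv2.connectedComponents(m); return (l==l[v,u]).astype(np.uint8)
def box(x,y,a,z=.021):
    B=np.array([[i,j,k] for i in(-.075,.075) for j in(-.031,.031) for k in(-.021,.021)])
    return B@R.from_rotvec([0,0,a]).as_matrix().T+[x,y,z]
def fit(obs,x0):
    def cost(p):
        s=0
        for c,m in obs:
            h=cv2.convexHull(P(c,box(*p)).astype(np.float32)); g=np.zeros((480,640),np.uint8)
            cv2.fillConvexPoly(g,np.round(h*16).astype(np.int32),1,shift=4)
            s+=(g!=m).sum()/m.sum()
        return s
    r=minimize(cost,x0,method="Nelder-Mead",options=dict(initial_simplex=np.array(x0)+np.array([[0,0,0],[.01,0,0],[0,.01,0],[0,0,.15]]),xatol=1e-4,fatol=1e-4)); return r.x,r.fun
E
python3 - <<'E'
from h import *
t=optics.read_camera("top"); s=optics.read_camera("side")
print(campos(t),campos(s))
for nm,pt,ps in(("near",(338,294),(375,272)),("far",(353,218),(318,243))):
    mt=comp(white(t),*pt); ms=comp(white(s),*ps); print(nm,mt.sum(),ms.sum(),cv2.boundingRect(mt),cv2.boundingRect(ms))
    x0=ray(t,*pt,.042)
    print(fit([(t,mt)],[x0[0],x0[1],1.4]),fit([(s,ms)],[x0[0],x0[1],1.4]),fit([(t,mt),(s,ms)],[x0[0],x0[1],1.4]))
print("bowl",ray(t,167,243,.112), "blue",ray(t,379,145,.042),"green",ray(t,434,335,.042),"dabba",ray(t,272,158,.067),"stack",ray(t,525,240,.17),"jar",ray(t,120,180,.12))
for n,(a,b,c,d) in dict(a=(s,300,420,200,320)).items() if 0 else []: pass
z=cv2.resize(s["image"][200:420,180:480],(800,587)); cv2.imwrite("pics/sz.png",z)
z=cv2.resize(t["image"][180:330,100:400],(800,400)); cv2.imwrite("pics/tz.png",z)
E
```

```text
[ 0.4360872  -0.03405023  1.01268234] [0.13818833 0.75869276 0.834829  ]
near 2165 1838 (300, 273, 75, 43) (338, 254, 58, 55)
(array([ 0.45931659, -0.09028424,  1.36444809]), np.float64(0.0018475750577367205)) (array([ 0.46407806, -0.09125115,  1.36524744]), np.float64(0.007616974972796518)) (array([ 0.46043927, -0.09126377,  1.38350159]), np.float64(0.14090850834449534))
far 2161 1629 (316, 196, 74, 45) (285, 228, 58, 49)
(array([ 0.62547927, -0.1268233 ,  1.32785915]), np.float64(0.027302174919018974)) (array([ 0.62987965, -0.12736357,  1.32613366]), np.float64(0.010435850214855739)) (array([ 0.62716983, -0.12731274,  1.32570758]), np.float64(0.10405511624253713))
bowl [0.56190907 0.25118341 0.112     ] blue [ 0.78832195 -0.19013285  0.042     ] green [ 0.37065    -0.29293163  0.042     ] dabba [0.7514017 0.0465597 0.067    ] stack [ 0.55291605 -0.44031305  0.17      ] jar [0.68978642 0.34747646 0.12      ]
```

View pics/sz.png

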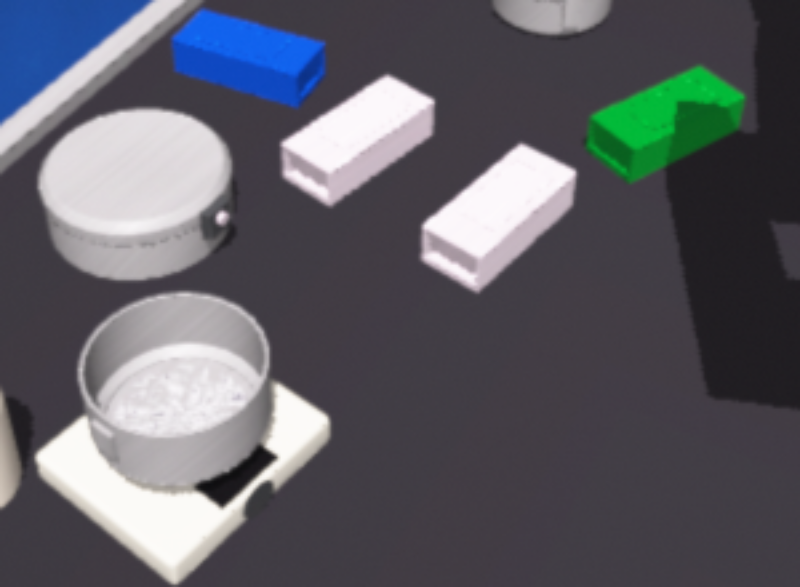

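View pics/tz.png

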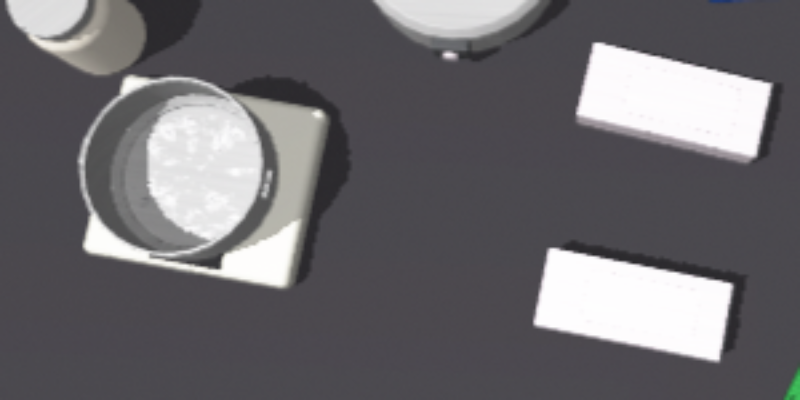

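```bash
cat >> h.py <<'E'
def pose(avg=1):
    s=monitor.read_state(); return s, np.array(s["tool_pos"]), R.from_rotvec(s["orientation"])
def target(p,yaw,tilt=0):
    """approach y-tool; jaw z-tool; p TCP. yaw = tin x direction. tilt>0: mouth down (rot about tin y)"""
    m=np.array([np.cos(yaw),np.sin(yaw),0]); side=np.array([-np.sin(yaw),np.cos(yaw),0])
    ty=np.array([0,0,-1.]); tz=SG*side; tx=np.cross(ty,tz)
    M=R.from_rotvec(side*tilt)*R.from_matrix(np.c_[tx,ty,tz])
    return np.array(p,float),M
SG=1
def rows(p,M,n,frm=None):
    s,p0,M0=pose() 
    if frm is not None: p0,M0=frm
    out=[]; dr=(M0.inv()*M).as_rotvec()
    prev=(p0,M0)
    for i in range(1,n+1):
        f=i/n; pi=p0+(p-p0)*f; Mi=M0*R.from_rotvec(dr*f)
        d=prev[1].inv().apply(pi-prev[0])*1000; w=(prev[1].inv()*Mi).as_rotvec()
        out.append([round(float(v),1) for v in d]+[round(float(v),3) for v in w]); prev=(pi,Mi)
    for i in range(0,n,8): print(str([out[i:i+8]]).replace(" ",""))
E
python3 - <<'E'
from h import *
s,p,M=pose(); print(M.as_matrix().round(3)); print(s["q"],p)
E
```

```text
[[-0.921 -0.     0.39 ]
 [-0.39   0.001 -0.921]
 [-0.    -1.    -0.001]]
[-1.25540956e+00  1.30788729e-01  1.48871394e+00 -1.17103801e-05
  1.52296185e+00 -8.54132706e-02] [ 0.2340239  -0.55220527  0.2261204 ]
```

```bash
sed -i 's/^SG=1/SG=-1/' h.py; python3 - <<'E'
from h import *
rows(*target([0.461,-0.091,0.16],1.372),12)
E
```

```text
[[[-32.4,5.5,-28.0,0.0,-0.081,-0.0],[-34.6,5.5,-25.3,0.0,-0.081,-0.0],[-36.5,5.5,-22.4,0.0,-0.081,-0.0],[-38.2,5.5,-19.4,0.0,-0.081,-0.0],[-39.6,5.5,-16.2,0.0,-0.081,-0.0],[-40.8,5.5,-13.0,0.0,-0.081,-0.0],[-41.7,5.5,-9.6,0.0,-0.081,-0.0],[-42.4,5.5,-6.2,0.0,-0.081,-0.0]]]
[[[-42.7,5.5,-2.8,0.0,-0.081,-0.0],[-42.8,5.5,0.7,0.0,-0.081,-0.0],[-42.6,5.5,4.1,0.0,-0.081,-0.0],[-42.2,5.5,7.6,0.0,-0.081,-0.0]]]
```

```bash
python3 -m inch '[[[-32,5.5,-28,0,-0.081,0],[-35,5.5,-25,0,-0.081,0],[-36,5.5,-22,0,-0.081,0],[-38,5.5,-19,0,-0.081,0],[-40,5.5,-16,0,-0.081,0],[-41,5.5,-13,0,-0.081,0],[-42,5.5,-10,0,-0.081,0],[-42,5.5,-6,0,-0.081,0]]]' 93 && python3 -m inch '[[[-43,5.5,-3,0,-0.081,0],[-43,5.5,1,0,-0.081,0],[-43,5.5,4,0,-0.081,0],[-42,5.5,8,0,-0.081,0],[0,0,0,0,0,0]]]'
python3 - <<'E'
from h import *
c=optics.read_camera("wrist"); cv2.imwrite("pics/w1.png",c["image"])
cs=optics.read_camera("side"); ct=optics.read_camera("top"); cv2.imwrite("pics/s1.png",cs["image"])
for k in((.4610,-.0910,1.372),(.628,-.127,1.326)): print(P(c,box(*k)).round().astype(int).tolist())
s,p,M=pose(); print(s["q"],p,s["force"],s["wrist_torque"])
rows(*target([0.461,-0.091,0.018],1.372),5)
E
```

```text
t: 1.25
tool_pos: [0.3862, -0.2447, 0.1825]
orientation: [-0.917, 1.58, -1.581]
force: [0.8, -0.6, 0.1]
opening: 0.0929
t: 1.88
tool_pos: [0.4624, -0.0894, 0.1601]
orientation: [-1.111, 1.351, -1.349]
force: [0.0, 0.4, 0.2]
opening: 0.0933
[[345, 296], [348, 316], [285, 296], [281, 316], [349, 147], [354, 148], [282, 147], [277, 148]]
[[504, 300], [529, 321], [445, 297], [462, 318], [538, 153], [571, 154], [471, 149], [495, 150]]
[-3.05807155e-01 -1.84691430e-01  1.91886090e+00 -3.96763711e-04
  1.40753035e+00 -1.07160741e-01] [ 0.46183856 -0.09226797  0.16067694] [-0.05640222  0.67409405 -0.22336335] [-0.02418836 -0.09172063  0.04152008]
[[[-0.2,28.5,-0.2,0.0,0.0,0.0],[-0.2,28.5,-0.2,0.0,0.0,0.0],[-0.2,28.5,-0.2,0.0,0.0,0.0],[-0.2,28.5,-0.2,0.0,0.0,0.0],[-0.2,28.5,-0.2,0.0,0.0,0.0]]]
```

View pics/w1.png

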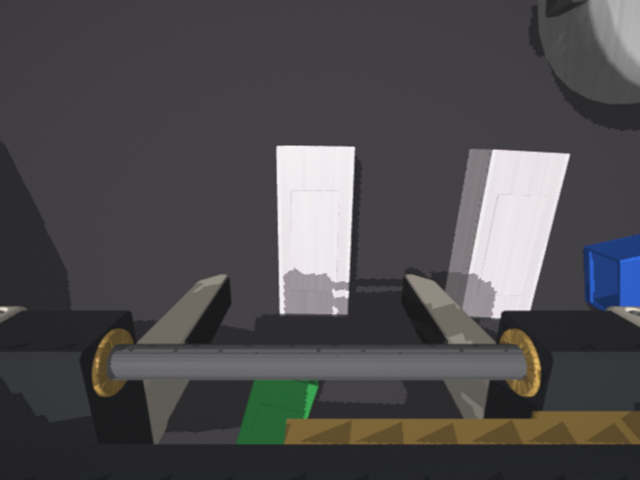

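```bash
cat >> h.py <<'E'
def grip_T(g,yaw,tilt=0,ahead=.011):
    p,M=target([0,0,0],yaw,tilt); return np.array(g)+M.apply([0,ahead,0]),M
E
python3 - <<'E'
from h import *
a=grip_T([0.461,-0.091,0.110],1.372,.35); rows(*a,4)
b=grip_T([0.461,-0.091,0.029],1.372,.35); rows(*b,4,frm=a); print(b[0])
E
```

```text
[[[0.7,15.3,-0.3,0.0,0.0,-0.087],[-0.7,15.3,-0.3,0.0,0.0,-0.087],[-2.0,15.1,-0.3,0.0,0.0,-0.087],[-3.3,14.9,-0.3,0.0,0.0,-0.087]]]
[[[-6.9,19.0,-0.0,0.0,0.0,0.0],[-6.9,19.0,-0.0,0.0,0.0,0.0],[-6.9,19.0,-0.0,0.0,0.0,0.0],[-6.9,19.0,-0.0,0.0,0.0,0.0]]]
[ 0.46025509 -0.09469759  0.0186669 ]
```

```bash
python3 -m inch '[[[0.7,15.3,-0.3,0,0,-0.087],[-0.7,15.3,-0.3,0,0,-0.087],[-2,15,-0.3,0,0,-0.087],[-3.3,15,-0.3,0,0,-0.087],[-6.9,19,0,0,0,0],[-6.9,19,0,0,0,0],[0,0,0,0,0,0]]]' 93
python3 - <<'E'
from h import *
F=[]
for i in range(6):
    optics.read_camera("top"); s,p,M=pose(); F.append(np.r_[s["force"],s["wrist_torque"],p])
F=np.array(F); print(F.mean(0).round(4),F.std(0).round(4)); p=F.mean(0)[6:]
rows(*grip_T([0.461,-0.091,0.029],1.372,.35),3,frm=(p,M)); print(M.as_matrix()[:,1].round(3))
E
```

```text
t: 2.9
tool_pos: [0.4587, -0.0951, 0.0578]
orientation: [-1.393, 1.2, -1.599]
force: [-0.2, -0.7, 0.4]
opening: 0.0927
[-0.1295 -0.3222 -0.1117  0.1427 -0.0845  0.0202  0.4607 -0.0948  0.06  ] [3.987e-01 3.011e-01 5.338e-01 3.380e-02 1.720e-02 1.530e-02 6.000e-04
 2.000e-04 5.000e-04]
[[[-4.7,13.0,-0.2,-0.001,-0.0,-0.001],[-4.7,12.9,-0.2,-0.001,-0.0,-0.001],[-4.7,12.9,-0.2,-0.001,-0.0,-0.001]]]
[-0.065 -0.334 -0.94 ]
```

```bash
python3 -m inch '[[[-4.7,13,0,0,0,0],[-4.7,13,0,0,0,0],[-4.7,13,0,0,0,0],[0,0,0,0,0,0]]]' 93; python3 -m inch '[[[0,0,0,0,0,0],[0,0,0,0,0,0],[0,0,0,0,0,0],[0,0,0,0,0,0]]]' 50 30;
python3 - <<'E'
from h import *
cv2.imwrite("pics/s2.png",optics.read_camera("side")["image"]); print(pose()[0]["opening"])
E
```

```text
t: 3.7
tool_pos: [0.4587, -0.094, 0.0157]
orientation: [-1.394, 1.199, -1.597]
force: [-0.1, -0.3, 0.1]
opening: 0.0931
t: 4.2
tool_pos: [0.4605, -0.0942, 0.0181]
orientation: [-1.39, 1.196, -1.599]
force: [-0.9, 1.1, 3.5]
opening: 0.0617
0.06173880916668389
```

View pics/s2.png

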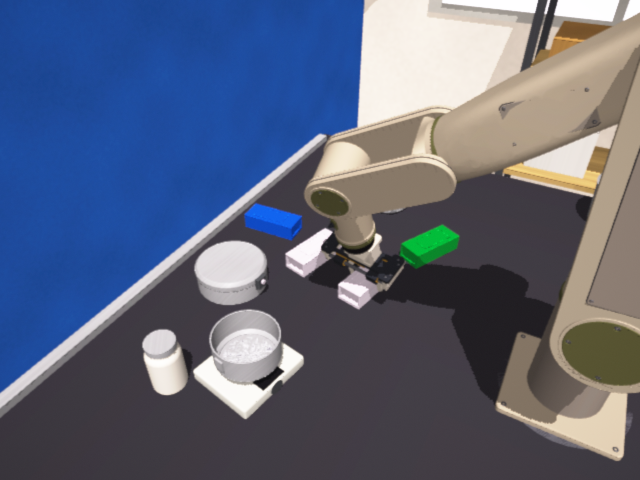

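```bash
python3 -m inch '[[[0,0,0,0,0,0],[6.9,-19,0,0,0,0],[6.9,-19,0,0,0,0],[0,0,0,0,0,0.0875],[0,0,0,0,0,0.0875],[0,0,0,0,0,0.0875],[0,0,0,0,0,0.0875],[0,0,0,0,0,0]]]' 50 50
cat > meas.py <<'E'
from h import *
import sys
F=[];im=None
for i in range(22):
    c=optics.read_camera("side"); s,p,M=pose(); F.append(np.r_[s["force"],s["wrist_torque"],p,s["joint_torque"]])
F=np.array(F); print(F.mean(0).round(4).tolist());print(F.std(0)[:6].round(4),s["t"]); print(M.as_matrix().round(3))
m=F.mean(0); print("torque in tool axes",M.inv().apply(m[3:6]).round(4),"force",M.inv().apply(m[:3]).round(3),s["opening"])
cv2.imwrite(sys.argv[1],c["image"][120:400,150:520])
np.save(sys.argv[1]+".npy",m)
E
python3 meas.py pics/m1.png
```

```text
t: 5.25
tool_pos: [0.4595, -0.0953, 0.0574]
orientation: [-1.107, 1.357, -1.354]
force: [-0.1, 0.7, -5.3]
opening: 0.0619
[0.1257, 0.0048, -4.5628, 0.0363, -0.074, 0.0079, 0.4602, -0.094, 0.0579, -0.1434, -42.6055, -46.3662, 0.0221, 0.0192, -0.0179]
[0.4629 0.5489 0.5427 0.0318 0.0271 0.0263] 6.35
[[-0.197  0.     0.98 ]
 [-0.98   0.002 -0.197]
 [-0.002 -1.    -0.   ]]
torque in tool axes [ 0.0654 -0.0081  0.0502] force [-0.02   4.563  0.122] 0.061731497537473444
```

View pics/m1.png

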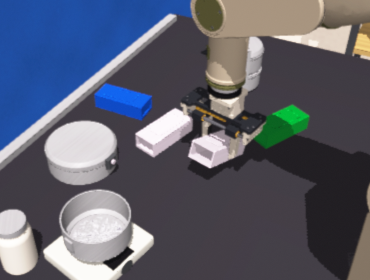

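```bash
python3 -m inch '[[[0,0,0,0,0,-0.0875],[0,0,0,0,0,-0.0875],[0,0,0,0,0,-0.0875],[0,0,0,0,0,-0.0875],[-5.1,14.1,0,0,0,0],[-5.1,14.1,0,0,0,0],[-3.3,9.2,0,0,0,0],[0,0,0,0,0,0]]]' 50 50
python3 - <<'E'
from h import *
c=optics.read_camera("side"); cv2.imwrite("pics/s3.png",c["image"][200:340,260:480]); s,p,M=pose(); print(s["force"],p,M.as_matrix()[:,1].round(3))
E
```

```text
t: 7.35
tool_pos: [0.4599, -0.0948, 0.0177]
orientation: [-1.39, 1.198, -1.599]
force: [0.3, -0.2, -4.5]
opening: 0.0617
[-0.23016392 -0.62738577 -3.99912478] [ 0.46001116 -0.09480137  0.01779167] [-0.068 -0.334 -0.94 ]
```

View pics/s3.png

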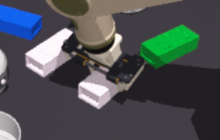

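```bash
python3 -m inch '[[[-0.2,0.6,0,0,0,0],[-0.2,0.6,0,0,0,0],[0,0,0,0,0,0]]]' 50 50
```

```text
t: 7.78
tool_pos: [0.4603, -0.0946, 0.0174]
orientation: [-1.391, 1.196, -1.599]
force: [-2.3, -1.4, 1.1]
opening: 0.0616
```

```bash
python3 -m inch '[[[0,0,0,0,0,0],[0,0,0,0,0,0],[0,0,0,0,0,0],[0,0,0,0,0,0],[10.3,-28,0,0,0,0],[10.3,-28,0,0,0,0],[10.3,-28,0,0,0,0],[0,0,0,0,0,0]]]' 93 50
python3 - <<'E'
from h import *
t=optics.read_camera("top"); s=optics.read_camera("side"); cv2.imwrite("pics/s4.png",s["image"]);cv2.imwrite("pics/t4.png",t["image"])
a=grip_T([0.628,-0.127,0.09],1.326,.35); rows(*a,4); print(pose()[1],pose()[0]["opening"])
E
```

```text
t: 8.78
tool_pos: [0.4624, -0.0948, 0.1093]
orientation: [-1.386, 1.193, -1.602]
force: [0.2, 0.3, -0.1]
opening: 0.0927
[[[-1.7,6.5,42.7,-0.004,0.011,-0.001],[-2.2,6.3,42.7,-0.004,0.011,-0.001],[-2.6,6.1,42.7,-0.004,0.011,-0.001],[-3.1,6.0,42.7,-0.004,0.011,-0.001]]]
[ 0.46023683 -0.09463606  0.1062961 ] 0.09316712160768341
```

View pics/s4.png

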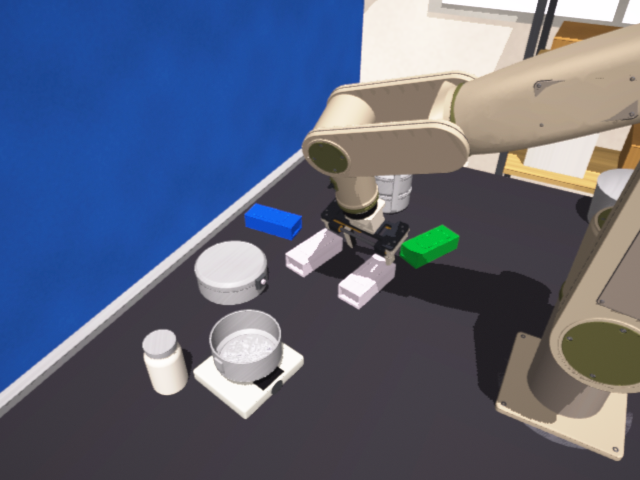

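```bash
python3 -m inch '[[[-2,6,42.7,-0.004,0.011,0],[-2,6,42.7,-0.004,0.011,0],[-2.5,6,42.7,-0.004,0.011,0],[-3,6,42.7,-0.004,0.011,0],[0,0,0,0,0,0]]]'
python3 - <<'E'
from h import *
q=[]
for i in range(4):
    c=optics.read_camera("wrist"); q.append(pose()[1])
cv2.imwrite("pics/w2.png",c["image"])
print(P(c,box(.628,-.127,1.326)).round().astype(int).tolist())
M=pose()[2];p=np.mean(q,0);print(p,M.as_matrix()[:,1].round(3))
rows(*grip_T([0.628,-0.127,0.029],1.326,.35),4,frm=(p,M))
E
```

```text
t: 9.5
tool_pos: [0.627, -0.131, 0.0763]
orientation: [-1.376, 1.241, -1.628]
force: [-0.9, -0.1, -0.1]
opening: 0.0929
[[355, 288], [360, 329], [281, 288], [276, 329], [373, 99], [386, 122], [265, 99], [254, 122]]
[ 0.62594259 -0.13036874  0.07868157] [-0.084 -0.331 -0.94 ]
[[[-5.1,14.1,0.3,0.0,0.0,-0.0],[-5.1,14.1,0.3,0.0,0.0,-0.0],[-5.1,14.1,0.3,0.0,0.0,-0.0],[-5.1,14.1,0.3,0.0,0.0,-0.0]]]
```

View pics/w2.png

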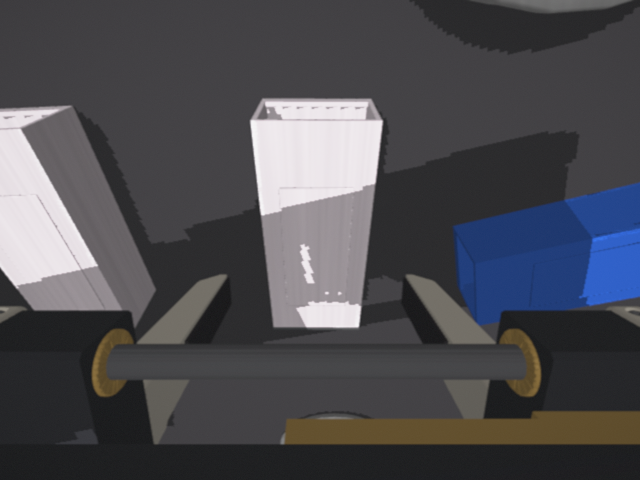

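```bash
python3 -m inch '[[[-5.1,14.1,0,0,0,0],[-5.1,14.1,0,0,0,0],[-5.1,14.1,0,0,0,0],[-5.1,14.1,0,0,0,0],[0,0,0,0,0,0]]]' 93; python3 -m inch '[[[0,0,0,0,0,0],[0,0,0,0,0,0],[0,0,0,0,0,0],[0,0,0,0,0,0],[0,0,0,0,0,0]]]' 50 50; python3 -m inch '[[[6.9,-19,0,0,0,0],[6.9,-19,0,0,0,0],[0,0,0,0,0,0.0875],[0,0,0,0,0,0.0875],[0,0,0,0,0,0.0875],[0,0,0,0,0,0.0875],[0,0,0,0,0,0]]]' 50 50; python3 meas.py pics/m2.png
```

```text
t: 10.32
tool_pos: [0.6256, -0.1304, 0.0184]
orientation: [-1.375, 1.24, -1.629]
force: [-0.6, 1.2, 0.5]
opening: 0.0933
t: 10.95
tool_pos: [0.6273, -0.1306, 0.0213]
orientation: [-1.372, 1.237, -1.631]
force: [-3.6, 1.0, 5.1]
opening: 0.0614
t: 11.82
tool_pos: [0.6276, -0.1326, 0.063]
orientation: [-1.079, 1.388, -1.389]
force: [0.1, -0.5, -3.5]
opening: 0.0616
[0.0238, -0.1184, -3.1052, 0.0033, -0.0712, -0.0085, 0.6273, -0.1304, 0.0613, -0.1967, -66.032, -46.9281, 0.0562, 0.0193, -0.0155]
[0.3619 0.5087 0.626  0.0308 0.0269 0.0333] 12.925
[[-0.242  0.     0.97 ]
 [-0.97   0.002 -0.242]
 [-0.002 -1.    -0.   ]]
torque in tool axes [0.0683 0.0084 0.0205] force [0.115 3.105 0.052] 0.06172214022457726
```

View pics/m2.png

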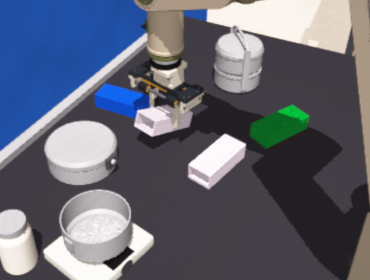

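```bash
python3 -m inch '[[[0,0,0,0,0,-0.0875],[0,0,0,0,0,-0.0875],[0,0,0,0,0,-0.0875],[0,0,0,0,0,-0.0875],[-5.1,14.1,0,0,0,0],[-5.1,14.1,0,0,0,0],[-3.5,9.7,0,0,0,0],[0,0,0,0,0,0]]]' 50 50; python3 -m inch '[[[0,0,0,0,0,0]]]'; python3 -m inch '[[[-0.2,0.6,0,0,0,0]]]'
```

```text
t: 13.92
tool_pos: [0.6266, -0.1313, 0.021]
orientation: [-1.372, 1.24, -1.631]
force: [-4.3, 2.8, 3.1]
opening: 0.0613
t: 14.05
tool_pos: [0.6266, -0.1313, 0.021]
orientation: [-1.372, 1.24, -1.631]
force: [-3.9, 2.9, 3.6]
opening: 0.0614
t: 14.18
tool_pos: [0.6266, -0.1313, 0.0209]
orientation: [-1.372, 1.239, -1.631]
force: [-7.0, 3.1, 12.8]
opening: 0.0618
```

```bash
python3 -m inch '[[[0,0,0,0,0,0],[0,0,0,0,0,0],[0,0,0,0,0,0],[0,0,0,0,0,0],[10.3,-28,0,0,0,0],[10.3,-28,0,0,0,0],[10.3,-28,0,0,0,0],[10.3,-28,0,0,0,0]]]' 93 50
python3 - <<'E'
from h import *
t=optics.read_camera("top"); s=optics.read_camera("side"); cv2.imwrite("pics/s5.png",s["image"]);cv2.imwrite("pics/t5.png",t["image"])
print(pose()[0]["q"].round(3), pose()[0]["opening"])
mt=comp(white(t),338,294); ms=comp(white(s),375,272); print(mt.sum(),ms.sum())
print(fit([(t,mt)],[.46,-.09,1.37]),fit([(s,ms)],[.46,-.09,1.37]))
E
```

```text
t: 15.18
tool_pos: [0.6271, -0.1311, 0.1406]
orientation: [-1.372, 1.237, -1.631]
force: [0.1, 0.6, -0.3]
opening: 0.0928
[-0.091  0.35   1.426 -0.348  1.423  0.216] 0.09279621771873735
252929 1797
(array([ 0.52558898, -0.16548937,  0.95915167]), np.float64(0.990969797848408)) (array([ 0.46484928, -0.0908233 ,  1.37976548]), np.float64(0.03060656649972176))
```

View pics/s5.png

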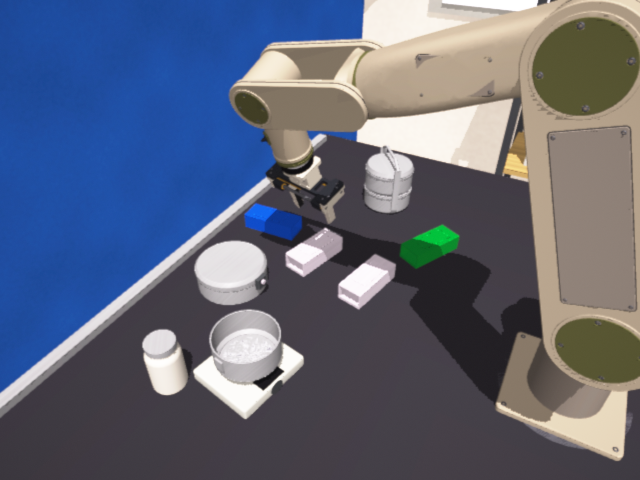

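View pics/t5.png

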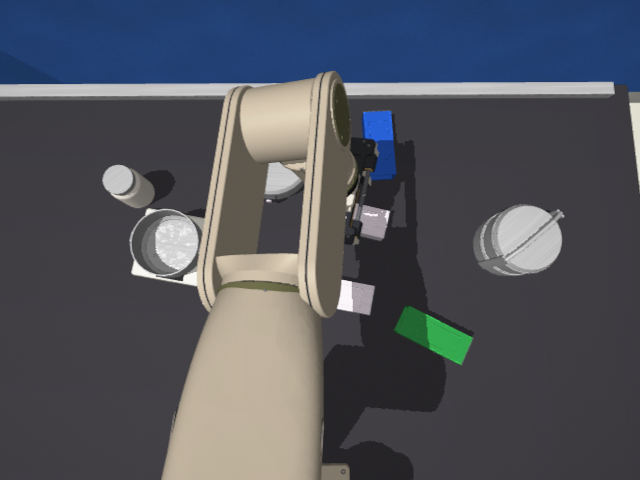

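```bash
python3 - <<'E'
from h import *
a=grip_T([0.4634,-0.079,0.12],1.372,-.7); rows(*a,8); print(a[0])
b=grip_T([0.4634,-0.079,0.029],1.372,-.7); rows(*b,5,frm=a); print(b[0])
E
```

```text
[[[-3.4,2.9,-21.8,-0.002,-0.006,0.131],[-3.1,3.4,-21.8,-0.002,-0.006,0.131],[-2.8,3.8,-21.8,-0.002,-0.006,0.131],[-2.4,4.2,-21.8,-0.002,-0.006,0.131],[-1.9,4.6,-21.7,-0.002,-0.006,0.131],[-1.4,4.8,-21.7,-0.002,-0.006,0.131],[-0.9,5.0,-21.7,-0.002,-0.006,0.131],[-0.4,5.1,-21.7,-0.002,-0.006,0.131]]]
[ 0.46479949 -0.07205317  0.11158674]
[[[11.7,13.9,0.0,0.0,0.0,0.0],[11.7,13.9,0.0,0.0,0.0,0.0],[11.7,13.9,0.0,0.0,0.0,0.0],[11.7,13.9,0.0,0.0,0.0,0.0],[11.7,13.9,0.0,0.0,0.0,0.0]]]
[ 0.46479949 -0.07205317  0.02058674]
```

```bash
python3 -m inch '[[[-3.4,2.9,-21.8,-0.002,-0.006,0.131],[-3,3.4,-21.8,-0.002,-0.006,0.131],[-3,3.8,-21.8,-0.002,-0.006,0.131],[-2.4,4.2,-21.8,-0.002,-0.006,0.131],[-2,4.6,-21.7,-0.002,-0.006,0.131],[-1.4,5,-21.7,-0.002,-0.006,0.131],[-1,5,-21.7,-0.002,-0.006,0.131],[-0.4,5,-21.7,-0.002,-0.006,0.131]]]'; python3 -m inch '[[[0,0,0,0,0,0]]]'
python3 - <<'E'
from h import *
q=[]
for i in range(4):
    c=optics.read_camera("wrist"); q.append(pose()[1])
cv2.imwrite("pics/w3.png",c["image"])
print(P(c,box(.461,-.091,1.372)).round().astype(int).tolist())
M=pose()[2];p=np.mean(q,0);print(p,M.as_matrix()[:,1].round(3),pose()[0]["q"])
rows(*grip_T([0.4634,-0.079,0.029],1.372,-.7),5,frm=(p,M))
E
```

```text
t: 16.27
tool_pos: [0.4613, -0.0714, 0.1079]
orientation: [-0.538, 1.549, -0.827]
force: [-0.1, -0.6, -1.5]
opening: 0.0928
t: 16.4
tool_pos: [0.4597, -0.0715, 0.1057]
orientation: [-0.539, 1.556, -0.828]
force: [0.2, -0.5, -0.5]
opening: 0.0931
[[365, 467], [374, 483], [276, 467], [268, 483], [355, 265], [360, 246], [284, 265], [279, 247]]
[ 0.46222346 -0.07184165  0.10788541] [ 0.121  0.631 -0.766] [-0.72901184  0.11279102  1.90139124  0.58431239  1.54029126 -0.67438444]
[[[11.2,13.4,0.6,0.001,-0.0,0.0],[11.2,13.4,0.6,0.001,-0.0,0.0],[11.2,13.4,0.6,0.001,-0.0,0.0],[11.2,13.4,0.6,0.001,-0.0,0.0],[11.2,13.4,0.5,0.001,-0.0,0.0]]]
```

View pics/w3.png

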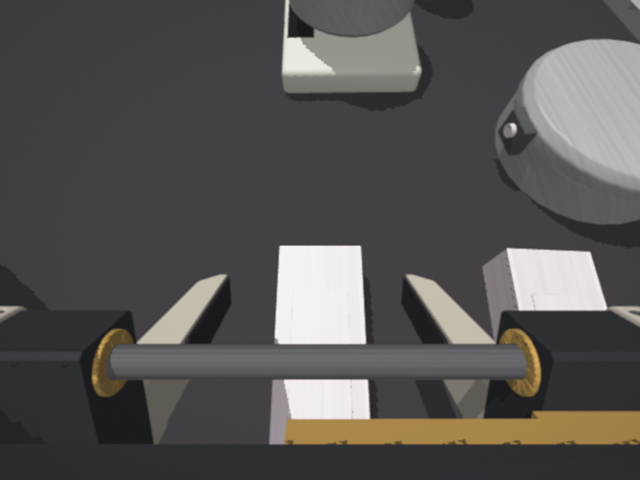

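```bash
python3 -m inch '[[[11.2,13.4,0.6,0,0,0],[11.2,13.4,0.6,0,0,0],[11.2,13.4,0.6,0,0,0],[11.2,13.4,0.5,0,0,0],[11.2,13.4,0.5,0,0,0],[0,0,0,0,0,0]]]' 93; python3 -m inch '[[[0,0,0,0,0,0],[0,0,0,0,0,0],[0,0,0,0,0,0],[0,0,0,0,0,0],[0,0,0,0,0,0]]]' 50 60
python3 - <<'E'
from h import *
s=optics.read_camera("side"); cv2.imwrite("pics/s6.png",s["image"]); a,p,M=pose(); print(a["force"],p,a["wrist_torque"])
E
```

```text
t: 17.35
tool_pos: [0.4631, -0.0708, 0.0193]
orientation: [-0.542, 1.552, -0.827]
force: [0.0, 0.5, 0.1]
opening: 0.0929
t: 17.98
tool_pos: [0.4645, -0.0719, 0.0214]
orientation: [-0.542, 1.548, -0.829]
force: [-0.9, -0.5, 3.3]
opening: 0.0615
[-0.58513787 -1.30786518  4.46121335] [ 0.46453476 -0.07188727  0.02139326] [-0.16955683 -0.21324947 -0.09190467]
```

View pics/s6.png

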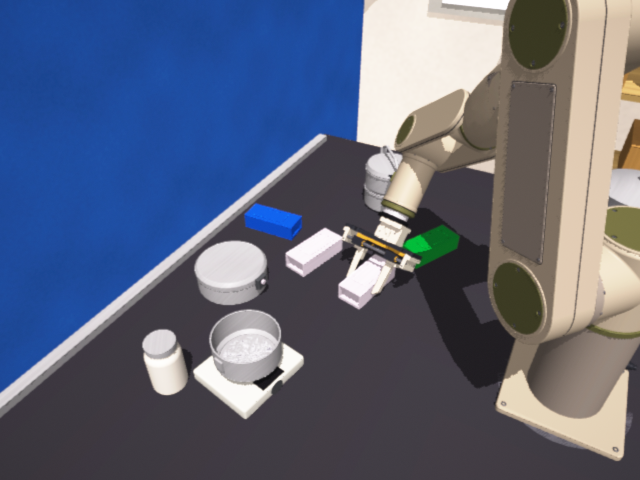

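```bash
cat >> h.py <<'E'
# pour grip: tin pose <-> tool pose.  tin frame: x mouth, z up
def tinM(yaw,t): # t>0 mouth down
    return R.from_rotvec([0,0,yaw])*R.from_rotvec([0,t,0])
LIP=np.array([.075,0,-.021])
def rel(ptcp,Mtool,c,yaw):
    T=tinM(yaw,0); return T.inv().apply(ptcp-np.array(c)), T.inv()*Mtool
def tool_for(L,yaw,t,rl):
    T=tinM(yaw,t); c=np.array(L)-T.apply(LIP); return c+T.apply(rl[0]), T*rl[1]
E
python3 - <<'E'
from h import *
t=cv2.imread("pics/top0.png"); s=cv2.imread("pics/side0.png")
ct=optics.read_camera("top"); cs=optics.read_camera("side")
a=np.linspace(0,2*np.pi,200)
for nm,c,im in(("t",ct,t),("s",cs,s)):
    b=np.c_[.562+.068*np.cos(a),.251+.068*np.sin(a),np.full(200,.112)]
    for u,v in P(c,b): cv2.circle(im,(int(round(u)),int(round(v))),0,(0,0,255),-1)
a_=cv2.resize(t[190:300,110:240],(394,333),interpolation=0); b_=cv2.resize(s[300:400,180:310],(394,333),interpolation=0)
cv2.imwrite("pics/bowl.png",np.hstack([a_,b_]))
E
```

```text
(no output)
```

View pics/bowl.png

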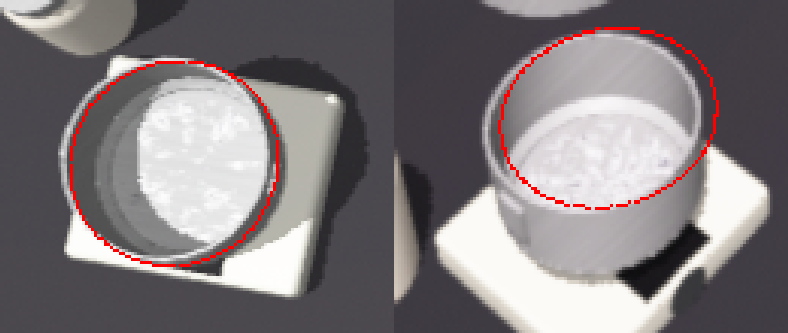

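```bash
python3 - <<'E'
from h import *
from scipy.optimize import least_squares
ct=optics.read_camera("top"); cs=optics.read_camera("side")
a=np.linspace(0,2*np.pi,400)
def bb(c,x,y,z):
    p=P(c,np.c_[x+.068*np.cos(a),y+.068*np.sin(a),np.full(400,z)]); return np.r_[p.min(0),p.max(0)]
obs={"t":(ct,[130.5,209,201,276.5]),"s":(cs,[209.4,309.3,281.6,362.5])}
for k,(c,o) in obs.items():
    r=least_squares(lambda v:bb(c,v[0],v[1],.112)-o,[.562,.251]); print(k,r.x,r.fun.round(1))
r=least_squares(lambda v:np.r_[bb(ct,*v)-obs["t"][1],bb(cs,*v)-obs["s"][1]],[.562,.251,.112]); print(r.x,r.fun.round(1))
E
```

```text
t [0.56316896 0.25359495] [ 0.9 -0.  -0.9  0.1]
s [0.5679944  0.25736764] [ 0.4 -0.4 -0.4  0.4]
[0.56613378 0.25555035 0.11045104] [ 0.3 -1.3 -1.7 -1.4  1.9 -0.1  1.   0.6]
```

```bash
cat > wp.py <<'E'
from h import *
B=np.array([.565,.255]); YP=1.99
def mp(y): return np.array([np.cos(y),np.sin(y)])
RL=(None,None)
import os,pickle
if os.path.exists("rl.pkl"): RL=pickle.load(open("rl.pkl","rb"))
def lip(off,z): return np.r_[B+off*mp(YP),z]
E
python3 - <<'E'
from h import *
import pickle
q=[]
for i in range(4): optics.read_camera("top"); q.append(pose()[1])
p=np.mean(q,0); M=pose()[2]; print(p)
rl=rel(p,M,[.461,-.091,.021],1.372); pickle.dump(rl,open("rl.pkl","wb")); print(rl[0])
from wp import *
L0=np.array([.461,-.091,.021])+tinM(1.372,0).apply(LIP)
print(L0)
w1=tool_for(L0+[0,0,.07],1.372,0,rl); rows(*w1,3)
w2=tool_for(L0+[0,0,.165],1.372,-.17,rl); rows(*w2,4,frm=w1)
w3=tool_for(lip(-.032,.160),YP,-.17,rl); rows(*w3,9,frm=w2)
E
```

```text
[ 0.46455174 -0.0718963   0.02140613]
[0.01942889 0.00029099 0.00040613]
[ 0.47581171 -0.01747712  0.        ]
[[[-15.0,-17.8,-0.1,0.0,0.0,0.0],[-15.0,-17.8,-0.1,-0.0,-0.0,0.0],[-15.0,-17.8,-0.1,-0.0,-0.0,-0.0]]]
[[[-13.2,-16.8,-0.1,-0.0,-0.0,0.042],[-13.9,-16.2,-0.1,-0.0,-0.0,0.042],[-14.6,-15.6,-0.1,-0.0,-0.0,0.042],[-15.2,-14.9,-0.1,-0.0,-0.0,0.042]]]
[[[-18.9,23.2,9.6,-0.052,-0.044,-0.0],[-18.4,22.6,11.7,-0.052,-0.044,-0.0],[-17.9,21.9,13.6,-0.052,-0.044,-0.0],[-17.2,21.2,15.6,-0.052,-0.044,-0.0],[-16.5,20.3,17.4,-0.052,-0.044,-0.0],[-15.7,19.3,19.1,-0.052,-0.044,-0.0],[-14.8,18.3,20.8,-0.052,-0.044,-0.0],[-13.9,17.1,22.4,-0.052,-0.044,-0.0]]]
[[[-12.9,15.9,23.8,-0.052,-0.044,-0.0]]]
```

```bash
python3 -m inch '[[[-15,-17.8,0,0,0,0],[-15,-17.8,0,0,0,0],[-15,-17.8,0,0,0,0],[-13.2,-16.8,0,0,0,0.042],[-14,-16.2,0,0,0,0.042],[-14.6,-15.6,0,0,0,0.042],[-15.2,-15,0,0,0,0.042],[0,0,0,0,0,0]]]' 50 60; 
python3 - <<'E'
from wp import *
s=optics.read_camera("side"); cv2.imwrite("pics/s7.png",s["image"]); a,p,M=pose(); print(a["force"],p,a["q"])
w3=tool_for(lip(-.032,.160),YP,-.17,RL); rows(*w3,9)
E
```

```text
t: 19.42
tool_pos: [0.4647, -0.0752, 0.1759]
orientation: [-0.406, 1.571, -0.702]
force: [0.3, 0.2, -4.8]
opening: 0.062
[ 0.03755987 -0.46622337 -5.36963198] [ 0.46442127 -0.07480099  0.1751613 ] [-0.80216874  0.13867426  1.8263547   0.68414491  1.726982   -0.68872164]
[[[-19.1,23.0,9.6,-0.052,-0.045,-0.0],[-18.7,22.5,11.6,-0.052,-0.045,-0.0],[-18.1,21.8,13.6,-0.052,-0.045,-0.0],[-17.4,21.0,15.5,-0.052,-0.045,-0.0],[-16.7,20.2,17.3,-0.052,-0.045,-0.0],[-15.9,19.2,19.1,-0.052,-0.045,-0.0],[-15.0,18.2,20.8,-0.052,-0.045,-0.0],[-14.1,17.0,22.3,-0.052,-0.045,-0.0]]]
[[[-13.0,15.8,23.8,-0.052,-0.045,-0.0]]]
```

View pics/s7.png

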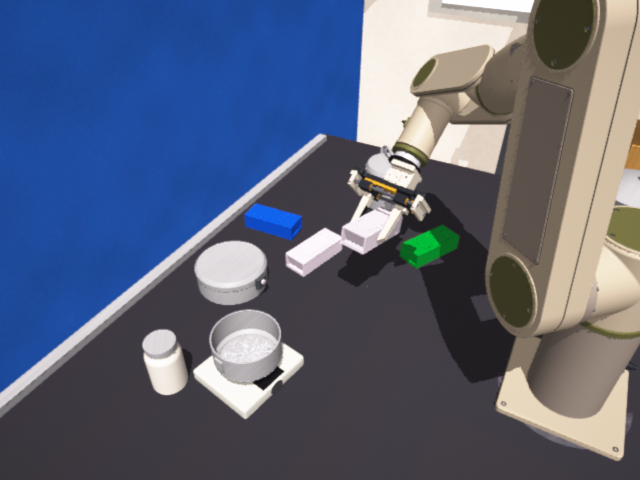

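```bash
python3 -m inch '[[[-19,23,9.6,-0.052,-0.045,0],[-18.7,22.5,11.6,-0.052,-0.045,0],[-18,22,13.6,-0.052,-0.045,0],[-17.4,21,15.5,-0.052,-0.045,0],[-16.7,20,17.3,-0.052,-0.045,0],[-16,19,19,-0.052,-0.045,0],[-15,18,21,-0.052,-0.045,0],[-14,17,22,-0.052,-0.045,0]]]'; python3 -m inch '[[[-13,16,24,-0.052,-0.045,0],[0,0,0,0,0,0],[0,0,0,0,0,0]]]'
python3 - <<'E'
from wp import *
q=[]
for i in range(4): s=optics.read_camera("side"); q.append(pose()[1])
t=optics.read_camera("top"); w=optics.read_camera("wrist")
for c,n in((s,"s8"),(t,"t8"),(w,"w8")): cv2.imwrite(f"pics/{n}.png",c["image"])
a,_,M=pose(); p=np.mean(q,0); print(a["force"],p,a["q"])
T=M*RL[1].inv(); cc=p-T.apply(RL[0]); print("tin",cc,"lip",cc+T.apply(LIP),"mouth dir",T.apply([1,0,0]),"want",lip(-.032,.16))
w4=tool_for(lip(-.032,.124),YP,0,RL); rows(*w4,4,frm=(p,M))
w5=tool_for(lip(-.032,.112),YP,.6,RL); rows(*w5,6,frm=w4)
w6=tool_for(lip(-.032,.104),YP,1.26,RL); rows(*w6,6,frm=w5)
E
```

```text
t: 20.48
tool_pos: [0.5862, 0.1459, 0.1719]
orientation: [-0.796, 1.365, -0.271]
force: [0.2, -0.7, -4.1]
opening: 0.0618
t: 20.85
tool_pos: [0.6011, 0.1725, 0.1718]
orientation: [-0.839, 1.335, -0.218]
force: [0.3, -0.2, -5.6]
opening: 0.0619
[ 0.58758702  0.5935572  -4.68239209] [0.60143679 0.17163544 0.17288354] [-0.1907999   0.59147477  1.26031654  0.70169388  1.81568751 -0.62528671]
tin [0.60946788 0.15432458 0.16920021] lip [0.57807669 0.22515062 0.16118367] mouth dir [-0.4009817   0.90034834  0.16907555] want [0.57802506 0.22577077 0.16      ]
[[[4.7,5.1,0.1,-0.001,0.001,-0.042],[4.5,5.3,0.1,-0.001,0.001,-0.042],[4.3,5.5,0.1,-0.001,0.001,-0.042],[4.0,5.6,0.1,-0.001,0.001,-0.042]]]
[[[-4.5,0.3,-0.0,0.0,0.001,-0.1],[-4.5,-0.1,-0.0,0.0,0.001,-0.1],[-4.4,-0.5,-0.0,0.0,0.001,-0.1],[-4.4,-1.0,-0.0,0.0,0.001,-0.1],[-4.2,-1.4,-0.0,0.0,0.001,-0.1],[-4.1,-1.8,-0.0,0.0,0.001,-0.1]]]
[[[-6.2,0.2,-0.0,0.0,0.001,-0.11],[-6.2,-0.5,-0.0,0.0,0.001,-0.11],[-6.1,-1.1,-0.0,0.0,0.001,-0.11],[-5.9,-1.8,-0.0,0.0,0.001,-0.11],[-5.7,-2.4,-0.0,0.0,0.001,-0.11],[-5.4,-3.1,-0.0,0.0,0.001,-0.11]]]
```

View pics/s8.png

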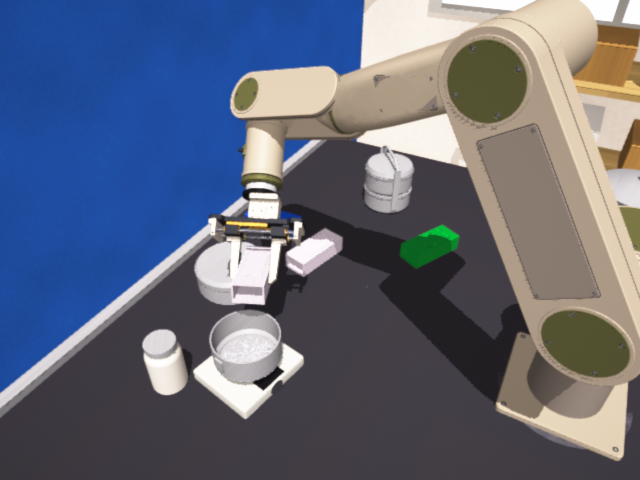

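View pics/w8.png

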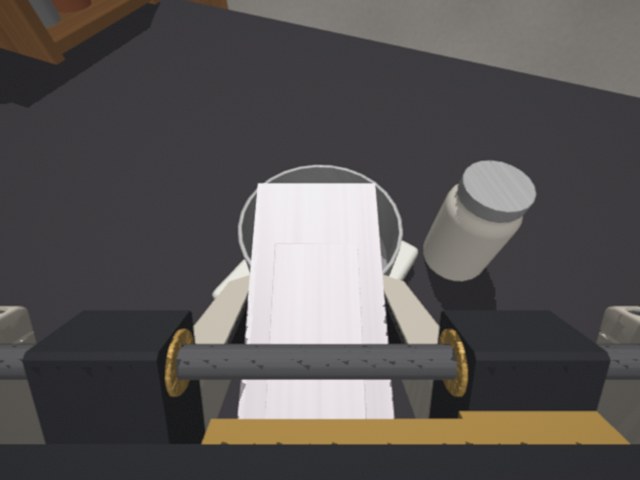

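```bash
python3 -m inch '[[[4.7,5.1,0,0,0,-0.042],[4.5,5.3,0,0,0,-0.042],[4.3,5.5,0,0,0,-0.042],[4,5.6,0,0,0,-0.042],[0,0,0,0,0,0]]]'
python3 -m inch '[[[-4.5,0.3,0,0,0,-0.1],[-4.5,-0.1,0,0,0,-0.1],[-4.4,-0.5,0,0,0,-0.1],[-4.4,-1,0,0,0,-0.1],[-4.2,-1.4,0,0,0,-0.1],[-4.1,-1.8,0,0,0,-0.1]]]'
python3 - <<'E'
from wp import *
s=optics.read_camera("side"); cv2.imwrite("pics/s9.png",s["image"]); w=optics.read_camera("wrist"); cv2.imwrite("pics/w9.png",w["image"])
a,p,M=pose(); print(a["force"],p,a["q"])
T=M*RL[1].inv(); cc=p-T.apply(RL[0]); print("tin",cc,"lip",cc+T.apply(LIP),"mouth dir",T.apply([1,0,0]))
w6=tool_for(lip(-.032,.104),YP,1.26,RL); rows(*w6,6)
E
```

```text
t: 21.78
tool_pos: [0.6001, 0.1763, 0.1462]
orientation: [-0.952, 1.262, -0.35]
force: [0.0, -0.1, -3.7]
opening: 0.0616
t: 22.52
tool_pos: [0.5916, 0.1956, 0.1626]
orientation: [-1.322, 0.953, -0.817]
force: [0.1, 0.4, -3.0]
opening: 0.0613
[ 0.05784576  0.30287628 -1.84833958] [0.59123752 0.19784357 0.16336549] [ 0.18139958  0.24033247  1.48433337  0.10046044  1.43947601 -0.25808967]
tin [0.59816268 0.18310692 0.17397702] lip [0.57787163 0.22895787 0.11437866] mouth dir [-0.33778628  0.75404444 -0.56330934]
[[[-5.7,0.6,-0.1,-0.001,0.002,-0.11],[-5.7,-0.1,-0.1,-0.001,0.002,-0.11],[-5.7,-0.7,-0.2,-0.001,0.002,-0.11],[-5.6,-1.3,-0.2,-0.001,0.002,-0.11],[-5.4,-1.9,-0.2,-0.001,0.002,-0.11],[-5.1,-2.5,-0.2,-0.001,0.002,-0.11]]]
```

View pics/s9.png

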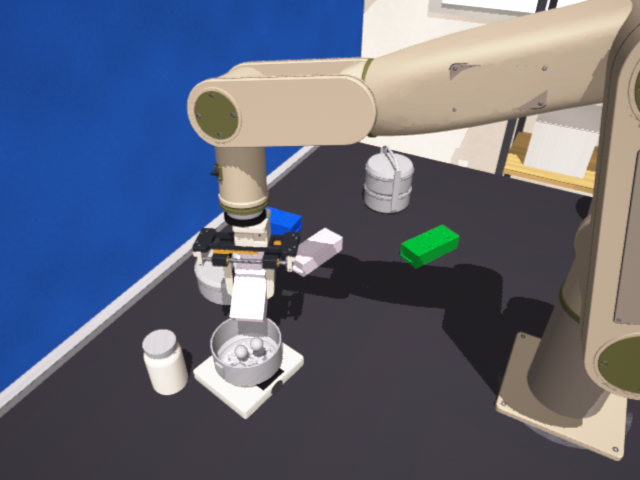

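View pics/w9.png

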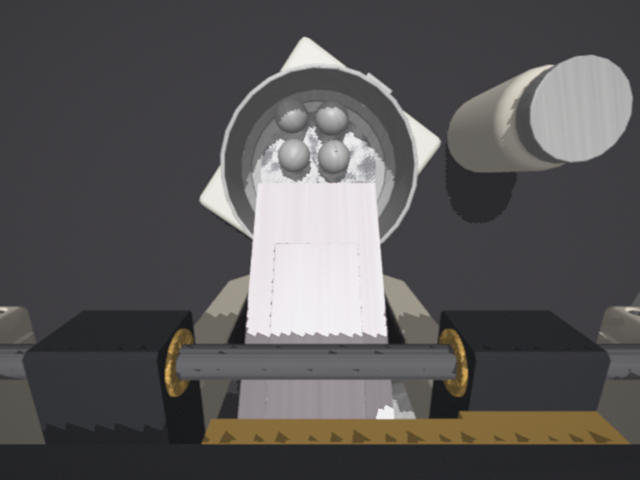

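```bash
python3 -m inch '[[[-5.7,0,0,0,0.002,-0.11],[-5.7,-0.8,0,0,0.002,-0.11],[-5.7,-1.4,0,0,0.002,-0.11],[-5.6,-2,0,0,0.002,-0.11],[-5.4,-2.6,0,0,0.002,-0.11],[-5.1,-3.2,0,0,0.002,-0.11],[0,0,0,0,0,0],[0,0,0,0,0,0]]]'
python3 - <<'E'
from wp import *
s=optics.read_camera("side"); cv2.imwrite("pics/s10.png",s["image"]); w=optics.read_camera("wrist"); cv2.imwrite("pics/w10.png",w["image"])
a,p,M=pose(); print(a["force"],p,a["q"])
T=M*RL[1].inv(); cc=p-T.apply(RL[0]); print("tin",cc,"lip",cc+T.apply(LIP),"mouth dir",T.apply([1,0,0]))
w7=tool_for(lip(-.032,.16),YP,.6,RL); rows(*w7,6)
w8=tool_for(lip(-.06,.16),YP,-.0,RL); rows(*w8,6,frm=w7)
E
```

```text
t: 23.62
tool_pos: [0.5775, 0.2268, 0.1654]
orientation: [-1.657, 0.519, -1.316]
force: [-0.6, -0.9, -1.6]
opening: 0.0618
[-0.85803643 -0.14402691 -1.72024207] [0.5780156  0.22636828 0.16619985] [ 0.60115748  0.322178    1.48236671 -0.54785302  1.46924594  0.28775942]
tin [0.58073902 0.22056932 0.18454887] lip [0.57992674 0.22377907 0.10673475] mouth dir [-0.11842853  0.2863128  -0.95078897]
[[[8.6,-3.0,0.0,-0.001,-0.002,0.109],[8.2,-4.0,-0.0,-0.001,-0.002,0.109],[7.8,-4.8,-0.0,-0.001,-0.002,0.109],[7.2,-5.7,-0.1,-0.001,-0.002,0.109],[6.5,-6.4,-0.1,-0.001,-0.002,0.109],[5.8,-7.1,-0.1,-0.001,-0.002,0.109]]]
[[[8.7,3.8,0.0,-0.0,-0.001,0.1],[9.0,2.9,0.0,-0.0,-0.001,0.1],[9.3,1.9,0.0,-0.0,-0.001,0.1],[9.4,1.0,0.0,-0.0,-0.001,0.1],[9.5,0.1,0.0,-0.0,-0.001,0.1],[9.5,-0.9,0.0,-0.0,-0.001,0.1]]]
```

View pics/s10.png

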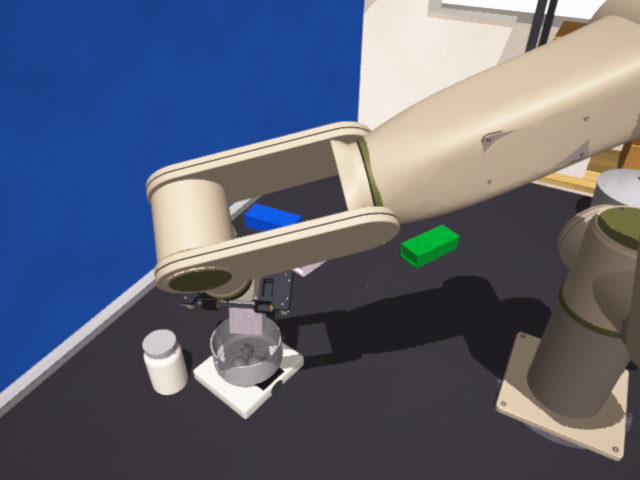

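View pics/w10.png

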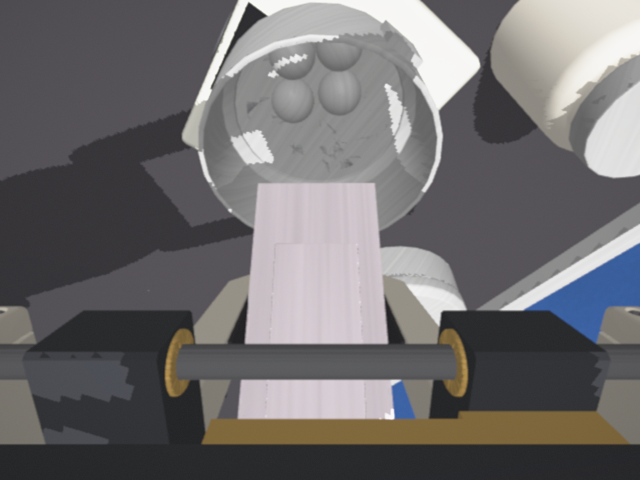

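```bash
python3 -m inch '[[[8.6,-3,0,0,-0.002,0.109],[8.2,-4,0,0,-0.002,0.109],[7.8,-4.8,0,0,-0.002,0.109],[7.2,-5.7,0,0,-0.002,0.109],[6.5,-6.4,0,0,-0.002,0.109],[5.8,-7,0,0,-0.002,0.109]]]'
python3 -m inch '[[[8.7,3.8,0,0,0,0.1],[9,2.9,0,0,0,0.1],[9.3,1.9,0,0,0,0.1],[9.4,1,0,0,0,0.1],[9.5,0,0,0,0,0.1],[9.5,-1,0,0,0,0.1],[0,0,0,0,0,0]]]'
python3 - <<'E'
from wp import *
t=optics.read_camera("top"); cv2.imwrite("pics/t11.png",t["image"])
a,p,M=pose(); print(a["force"],p,a["q"])
T=M*RL[1].inv(); cc=p-T.apply(RL[0]); print("tin",cc,"lip",cc+T.apply(LIP),"mouth dir",T.apply([1,0,0]))
L0=np.array([.461,-.091,.021])+tinM(1.372,0).apply(LIP)
w=tool_for(L0+[0,0,.09],1.372,0,RL); rows(*w,9)
w2=tool_for(L0+[0,0,.012],1.372,0,RL); rows(*w2,5,frm=w); print(w2[0])
E
```

```text
t: 24.48
tool_pos: [0.5921, 0.1947, 0.2105]
orientation: [-1.32, 0.952, -0.819]
force: [-1.2, 0.3, -3.3]
opening: 0.0614
t: 25.35
tool_pos: [0.6119, 0.1472, 0.1793]
orientation: [-0.952, 1.266, -0.357]
force: [-0.2, 0.1, -3.0]
opening: 0.0619
[-0.27498257 -0.21939607 -1.91634737] [0.61213907 0.14837537 0.18055623] [-0.16774549  0.51355613  1.26696604  0.57472823  1.75893213 -0.59282519]
tin [0.62027599 0.13072824 0.18023923] lip [0.59006476 0.19927054 0.158903  ] mouth dir [-0.40495214  0.91432685 -0.00449154]
[[[17.0,-4.2,-24.9,0.043,0.053,0.001],[18.3,-5.2,-23.8,0.043,0.053,0.001],[19.5,-6.3,-22.5,0.043,0.053,0.001],[20.6,-7.2,-21.2,0.043,0.053,0.001],[21.7,-8.1,-19.7,0.043,0.053,0.001],[22.7,-9.0,-18.2,0.043,0.053,0.001],[23.6,-9.7,-16.6,0.043,0.053,0.001],[24.4,-10.4,-14.9,0.043,0.053,0.001]]]
[[[25.2,-11.1,-13.1,0.043,0.053,0.001]]]
[[[10.1,11.9,0.1,0.0,0.0,0.0],[10.1,11.9,0.1,0.0,0.0,0.0],[10.1,11.9,0.1,0.0,0.0,0.0],[10.1,11.9,0.1,0.0,0.0,0.0],[10.1,11.9,0.1,0.0,0.0,0.0]]]
[ 0.46455174 -0.0718963   0.03340613]
```

View pics/t11.png

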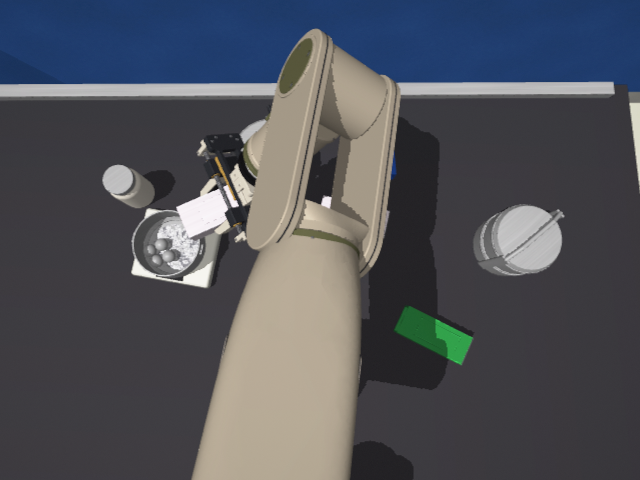

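```bash
python3 -m inch '[[[17,-4,-25,0.043,0.053,0],[18.3,-5,-23.8,0.043,0.053,0],[19.5,-6.3,-22.5,0.043,0.053,0],[20.6,-7.2,-21.2,0.043,0.053,0],[21.7,-8.1,-19.7,0.043,0.053,0],[22.7,-9,-18.2,0.043,0.053,0],[23.6,-9.7,-16.6,0.043,0.053,0],[24.4,-10.4,-15,0.043,0.053,0]]]'
python3 -m inch '[[[25.2,-11,-13,0.043,0.053,0],[0,0,0,0,0,0],[0,0,0,0,0,0]]]'
python3 - <<'E'
from wp import *
q=[]
for i in range(4): s=optics.read_camera("side"); q.append(pose()[1])
cv2.imwrite("pics/s12.png",s["image"])
a,_,M=pose(); p=np.mean(q,0); print(p)
L0=np.array([.461,-.091,.021])+tinM(1.372,0).apply(LIP)
T=M*RL[1].inv(); cc=p-T.apply(RL[0]); print("tin",cc,"mouth dir",T.apply([1,0,0]),T.apply([0,1,0]))
rows(*tool_for(L0+[0,0,.006],1.372,0,RL),5,frm=(p,M))
E
```

```text
t: 26.4
tool_pos: [0.4812, -0.0467, 0.1211]
orientation: [-0.6, 1.515, -0.782]
force: [1.2, -0.0, -1.8]
opening: 0.0617
t: 26.78
tool_pos: [0.4656, -0.0704, 0.1135]
orientation: [-0.552, 1.543, -0.831]
force: [0.1, -0.3, -2.1]
opening: 0.0615
[ 0.46545826 -0.06988474  0.11305731]
tin [ 0.46203333 -0.08901398  0.1127863 ] mouth dir [ 0.19093854  0.98157728 -0.00696493] [-9.81599837e-01  1.90948186e-01  7.41769275e-04]
[[[11.3,12.9,0.0,0.001,0.001,0.001],[11.3,12.9,0.0,0.001,0.001,0.001],[11.3,12.9,0.0,0.001,0.001,0.001],[11.3,12.9,0.0,0.001,0.001,0.001],[11.4,12.8,0.0,0.001,0.001,0.001]]]
```

View pics/s12.png

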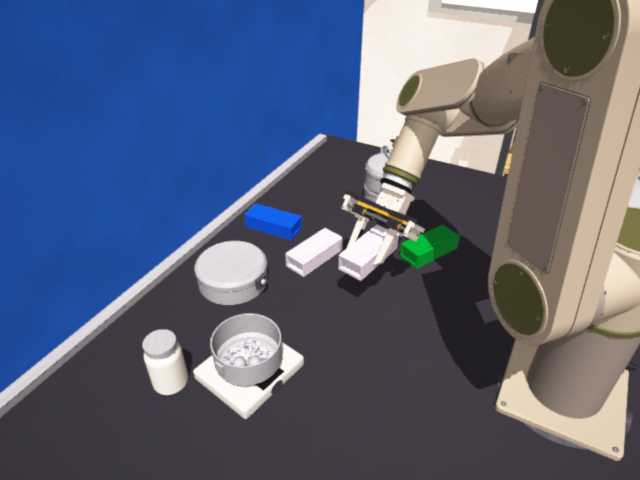

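```bash
python3 -m inch '[[[11.3,12.9,0,0,0,0.001],[11.3,12.9,0,0,0,0.001],[11.3,12.9,0,0,0,0.001],[11.3,12.9,0,0,0,0.002],[11.3,12.8,0,0,0,0.002],[0,0,0,0,0,0]]]'
python3 -m inch '[[[1,1.2,0,0,0,0],[1,1.2,0,0,0,0],[0,0,0,0,0,0]]]'; python3 -m inch '[[[0.5,0.6,0,0,0,0],[0.5,0.6,0,0,0,0],[0,0,0,0,0,0]]]'
```

```text
t: 27.72
tool_pos: [0.4626, -0.0714, 0.025]
orientation: [-0.545, 1.551, -0.822]
force: [-0.4, -0.1, -0.7]
opening: 0.0617
t: 28.1
tool_pos: [0.4639, -0.0723, 0.0239]
orientation: [-0.545, 1.547, -0.825]
force: [0.2, 0.9, -1.3]
opening: 0.0618
t: 28.48
tool_pos: [0.4636, -0.0721, 0.022]
orientation: [-0.545, 1.548, -0.824]
force: [0.1, -0.1, -2.3]
opening: 0.0615
```

```bash
python3 -m inch '[[[0.5,0.6,0,0,0,0],[0,0,0,0,0,0]]]'; python3 -m inch '[[[0.4,0.5,0,0,0,0],[0,0,0,0,0,0]]]'
python3 - <<'E'
from wp import *
s=optics.read_camera("side"); cv2.imwrite("pics/s13.png",cv2.resize(s["image"][200:340,260:480],(660,420)));print(pose()[1],pose()[0]["force"])
E
```

```text
t: 28.72
tool_pos: [0.4636, -0.0721, 0.0215]
orientation: [-0.545, 1.548, -0.824]
force: [-1.6, 0.1, 3.0]
opening: 0.0616
t: 28.98
tool_pos: [0.4636, -0.0721, 0.0215]
orientation: [-0.545, 1.548, -0.823]
force: [-4.7, -0.5, 9.6]
opening: 0.0613
[ 0.46365578 -0.07205753  0.02146929] [-5.45520272 -0.62150613  9.52486675]
```

View pics/s13.png

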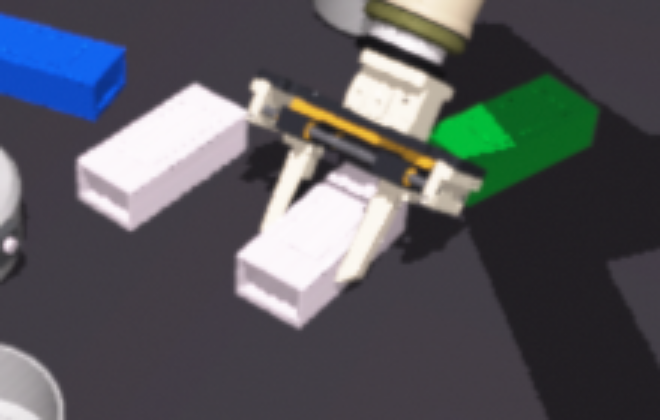

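Contact made; release and retreat.

```bash
python3 -m inch '[[[0,0,0,0,0,0],[0,0,0,0,0,0],[0,0,0,0,0,0],[0,0,0,0,0,0],[-15,-18,0,0,0,0],[-20,-24,0,0,0,0],[-20,-24,0,0,0,0],[-20,-24,0,0,0,0]]]' 93
python3 -m inch '[[[-20,-24,0,0,0,0],[0,-30,-20,0,0,0],[0,-30,-20,0,0,0],[0,-30,-20,0,0,0],[0,0,0,0,0,0],[0,0,0,0,0,0],[0,0,0,0,0,0],[0,0,0,0,0,0]]]'
python3 - <<'E'
from wp import *
s=optics.read_camera("side"); t=optics.read_camera("top"); cv2.imwrite("pics/s14.png",s["image"]);cv2.imwrite("pics/t14.png",t["image"])
a=pose()[0]; print(a["t"],a["force"],a["opening"],a["dq"].round(3))
for ps,x0 in(((375,272),(.464,-.09,1.37)),((318,243),(.629,-.127,1.326))):
    m=comp(white(s),*ps); print(fit([(s,m)],list(x0)))
d=np.abs(s["image"].astype(int)-cv2.imread("pics/side0.png").astype(int)).max(2)
E
```

```text
t: 30.02
tool_pos: [0.4642, -0.0729, 0.1386]
orientation: [-0.545, 1.548, -0.824]
force: [0.7, -0.3, -0.6]
opening: 0.093
t: 31.02
tool_pos: [0.3951, -0.1181, 0.2375]
orientation: [-0.545, 1.549, -0.823]
force: [0.6, -0.0, 0.4]
opening: 0.0931
31.125 [-0.60858667  0.62909968 -0.01497017] 0.09296426107722255 [-0.005 -0.003 -0.004  0.     0.001 -0.001]
(array([ 0.46321211, -0.09105031,  1.38030023]), np.float64(0.015873015873015872))
(array([ 0.63142377, -0.12865671,  1.33147724]), np.float64(0.015432098765432098))
```

View pics/s14.png

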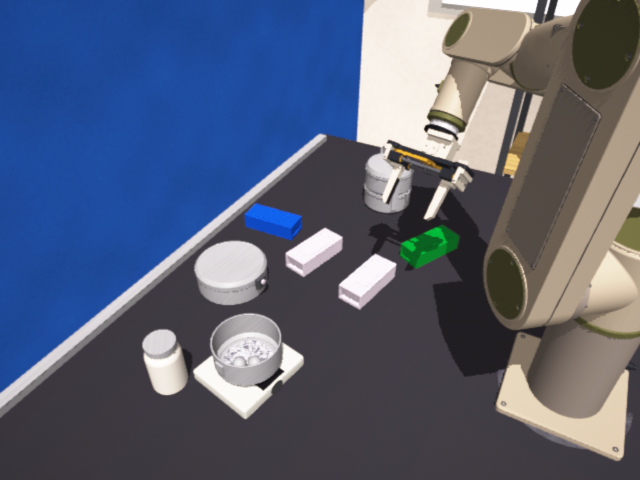

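View pics/t14.png

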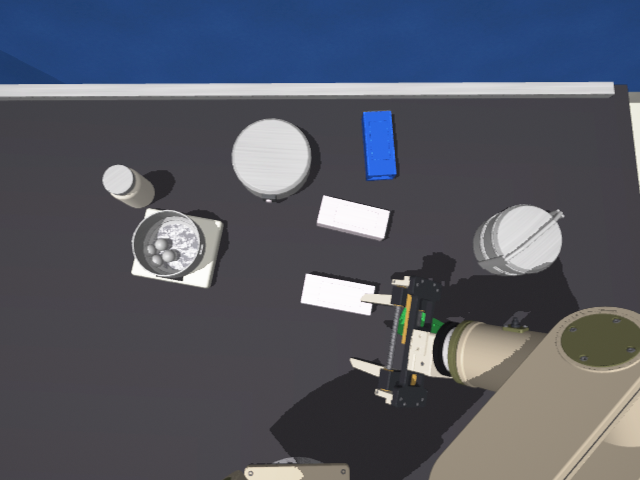

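```bash
python3 -c "
from plant import robot
print(robot.close_job())"
```

```text
the job is handed in; nothing more can be done
None
```

The job is done and handed in at about 31 s. All four balls from the nearer tin are in the bowl, and both tins lie flat on the ledge, let go.

- **Which tin was fuller:** I lifted each tin's mouth end about 20° and held it for just over 1 s, nearer tin first. The nearer one weighed about 465 g, with an off-balance of 0.050 N·m. The farther one weighed about 316 g, with 0.020 N·m. The torque gap was smaller than the roughly 0.07 N·m I expected. The weights settle it, because a one-ball tin can weigh at most 370 g and a four-ball tin at least 370 g.
- **Pouring:** I took the nearer tin again with the tool leaned 40° and tipped it to about 72° over the bowl. I then laid it back where it had been.
- **Last checks:** The wrist picture over the bowl showed four balls in it, and the last top view showed them still there. Both tins are within about 2 mm of their starting places. The other things look unmoved by eye, and the open gripper is clear of everything. I had no direct reading of the scale's sinking, and nothing failed.

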